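# Weigh out the coreless housings and tip them into the rework bin

## Task

Some of the black ribbed housings in the handling tray were closed without their brass core and feel clearly lighter: heft each one, lay the heavy, finished ones gently in the free half of the carrier tray and leave or put back the light ones in the handling tray. When only light ones are left in it, lift the handling tray, tip it over the rework bin so that they slide out into it, and set the empty tray back flat on its mat. Leave the tools and other things on the bench where they are.

Things in the scene. Friction and masses are not known exactly. Their poses are not given: they have to be found in the camera images.
- unit1: one of up to six outwardly identical black ribbed housings (None if absent), 52 mm long with 30 x 30 mm square end flanges, lying on its side in the tray; origin at its centre, x axis along its length. Finished, with brass core: 200 to 250 g; core missing: 63 to 77 g. Only the weight tells them apart; names and places are no clue. Grip across its 30 mm width
- unit2: one of up to six outwardly identical black ribbed housings (None if absent), 52 mm long with 30 x 30 mm square end flanges, lying on its side in the tray; origin at its centre, x axis along its length. Finished, with brass core: 200 to 250 g; core missing: 63 to 77 g. Only the weight tells them apart; names and places are no clue. Grip across its 30 mm width
- unit3: one of up to six outwardly identical black ribbed housings (None if absent), 52 mm long with 30 x 30 mm square end flanges, lying on its side in the tray; origin at its centre, x axis along its length. Finished, with brass core: 200 to 250 g; core missing: 63 to 77 g. Only the weight tells them apart; names and places are no clue. Grip across its 30 mm width
- unit4: one of up to six outwardly identical black ribbed housings (None if absent), 52 mm long with 30 x 30 mm square end flanges, lying on its side in the tray; origin at its centre, x axis along its length. Finished, with brass core: 200 to 250 g; core missing: 63 to 77 g. Only the weight tells them apart; names and places are no clue. Grip across its 30 mm width
- unit5: one of up to six outwardly identical black ribbed housings (None if absent), 52 mm long with 30 x 30 mm square end flanges, lying on its side in the tray; origin at its centre, x axis along its length. Finished, with brass core: 200 to 250 g; core missing: 63 to 77 g. Only the weight tells them apart; names and places are no clue. Grip across its 30 mm width
- unit6: one of up to six outwardly identical black ribbed housings (None if absent), 52 mm long with 30 x 30 mm square end flanges, lying on its side in the tray; origin at its centre, x axis along its length. Finished, with brass core: 200 to 250 g; core missing: 63 to 77 g. Only the weight tells them apart; names and places are no clue. Grip across its 30 mm width
- tray: loose aluminium handling tray, 310 to 430 g: smooth floor 175 (x) by 224 (y) mm, 3 mm thick; walls 18 mm high at the y sides and the +x end; -x end open (mouth). Origin at the centre of its underside, z up. Housings on its floor have their centres 18 mm above its underside; they begin to slide at 19 to 25 degrees of tilt; mouth down 45 to 55 degrees it empties in about a second
- tray_grip (a point): on the tray's upright black grip plate, which is 12 mm thick (along the tray's x), 110 mm wide (along y) and 58 mm tall above the tray's underside; the point is at the middle of the plate, 81.5 mm from the tray's origin along +x and 42 mm above its underside. Grip across the 12 mm; a firm grip here of 50 to 80 N holds the loaded tray level; much harder makes it chatter
- tray_mouth (a point): middle of the tray's open -x edge, on top of its floor, 87.5 mm from the tray's origin. (A housing knocked against a tray wall or its neighbour can be dragged clear along the smooth floor by pressing on its top with 5 to 10 N)
- mat: thin grey-blue bench mat, 195 mm (x) by 236 mm (y), 2 mm thick, fixed, on which the tray lies at the start; origin at the centre of its underside
- carrier: fixed shallow black carrier tray with a pale liner, for finished housings, 190 (x) by 250 (y) mm, walls 14 mm high, 4 mm thick, floor top 4 mm above the bench. A packed fixed row of seven finished housings fills its -x half (x -82 to -30 mm, 35 mm high); the other half (x -30 to +91 mm) is free. Origin at the centre of its underside; it stands left or right of the robot
- bin: loose grey open rework bin, 190 mm (x) by 250 mm (y), 85 mm high, 4 mm walls, 0.55 kg, empty at the start; origin at the centre of its underside; it stands on the side of the robot where the carrier does not
- screwdriver: bystander lying on the far side, about 200 mm long
- tape_roll: bystander: yellow tape roll, 76 mm across, 19 mm high
- flux_bottle: bystander: white bottle, 42 mm across, 110 mm high, on the far side
- wire_spool: bystander: grey spool, 60 mm across, 42 mm high, on the far side
- screw_cup: bystander: small steel cup, 64 mm across, 35 mm high, on the far side
- spanner: bystander: spanner 130 mm long, lying on the far side
Things that resemble listed ones, but are neither listed nor needed, are in the scene too. Leave any green or white look-alike of the unit2 alone.

How it is judged:
By the outcome, as a careful person would: the job done as asked, in the order asked, and still so for the second after the job is handed in, with the robot touching nothing.
Of unit1, unit2, unit3, unit4, unit5, unit6 only 4 to 6 are there at a start; the rules pass over those that are not, and their reading is None.
At some moment in a run one of unit1, unit2, unit3, unit4, unit5, unit6, bin may be knocked a few centimetres aside while the robot is not near it.
It also fails if it takes over 210 s, if anything falls off the work surface, if the arm or the gripper's body presses on something with over 40 N, if the wrist force passes 120 N, or if a joint passes its speed limit or range.

## Robot

A 6-joint arm with a two-finger parallel gripper is mounted at the origin on the work surface. World frame = base frame: x ahead of the robot, y to its left, z up, the work surface at z = 0. Lengths are in m, angles in rad, forces in N, time in s.
With the tool pointing down it reaches from about 0.375 to 0.9 m from the base axis. Payload 3.1 kg.
Tool frame: the origin (TCP) lies midway between the tips of the shut fingers; the grasp point (between the pads) lies 19 mm behind it; x points along the fingers, z is the direction in which the jaws open and shut, and the axes are right-handed (so a half turn about x gives the same grasp; the last joint's range is limited). The gripper opens to 87 mm and grips with 3 to 60 N. Pads are 19 mm wide; open, the fingers measure 117 mm over their backs; the gripper's body (75 mm by 190 mm) begins 51 mm behind the grasp point.
Start: joints at [0.971, 0.527, 1.433, -0, 1.181, -0.178], TCP at [0.256, 0.57, 0.184] pointing down, gripper open.
Joint ranges: [-3.08, 3.08], [-0.75, 2.2], [0.22, 2.44], [-1.43, 4.57], [0, 2.65], [-2.85, 2.85]. Speed limits (rad/s): [2.79, 2.79, 3.14, 3.14, 3.14, 3.14].

## Interface

Orientations are given as a unit quaternion [x, y, z, w].
In Python, from rig import readout, imaging, robot gives the robot as it stands. The module is installed in compiled form; this text tells all that it offers.
- The arm moves only by the tool play_rows, never from a script. Its argument "rows" is text: rows parted by semicolons, each of 7 numbers parted by spaces: the turn, a rotation vector about the tool's x, y, z in rad, then the shift along the tool's x, y, z in mm, then the closure, from 0 (fully open) to 1 (shut). In form: ax ay az tx ty tz gripper; .... A call has 1 to 8 rows; each row shifts and turns the commanded pose from where the row before left it, along the tool's axes as they then stand; what a row does not reach is not made up. A row lasts 1/12 s, in which the tool goes at most 41.7 mm and 7.16 degrees, less where a joint would pass 70% of its speed; a pose out of reach is approached as far as the arm can. A call with a gripper value outside its range is refused whole. The fingers move at their own pace and stop on an object; "squeeze" is the grip in N (left out, the last holds). Time passes only in rows, so rows that do not move let the fingers close. It gives the time, the measured TCP pose, the force and the opening at its end, in the units of the state.
- readout.get_obs(): the state, without advancing time (a new reading comes with each control period).
- imaging.camera(name): name is "side" or "top"; returns the picture (384x512x3 uint8, blue, green, red); there is no depth.
- imaging.camera_info(name): a dict with "K" (3x3 intrinsics, pixels), "world_to_cam" (4x4, takes a point from world to camera coordinates). Camera axes: x right, y down, z forward; pixel columns grow to the right and rows downward; lengths in m; the calibration is good to about 2 mm. A picture is of the moment at which its call begins. camera_info takes no time and is no camera call.
- robot.hand_in(): hands the job in, once; it reports no verdict.
The state is a dict: "time": time; "q": joint angles; "joint_velocities": joint speeds; "joint_torque": joint torques, N m; "position": TCP position; "tool_rot": TCP orientation; "ft_force": force on the tool from outside, world axes, zero at the start; "moment": the same for the moment, N m; "grip_width": finger opening in m.
Only numpy, scipy, OpenCV 4.12 (cv2) and the standard library are available. Lean on these libraries where they do the work, as an engineer would, in place of code of your own. Each camera call takes 0.05 s, during which the arm holds its last target. There are 200 camera calls.

## Working session

There is one attempt and no reset: what is moved stays moved. The work goes in short steps, Python scripts to look and compute and a tool call to move; the robot and the scene stay as the last step left them, time stands still between calls to the robot, and variables do not carry over. Pictures are saved under pics/ and viewed, about 12 in all and at most 16, crops included, and the job is handed in when it is done.

Besides the shell and the picture viewer there is one more tool, called as name(argument=value, ...) on one line, values as JSON. play_rows: Moves the arm, as the interface text tells. Its arguments: {"type":"object","properties":{"rows":{"type":"string"},"squeeze":{"type":"number"}},"required":["rows"]}

```bash
mkdir -p pics; cat > h.py <<'E'
import numpy as np, cv2
from rig import readout, imaging, robot
def ray(cam,uv,z):
    i=imaging.camera_info(cam);K=np.array(i["K"]);T=np.array(i["world_to_cam"])
    R,t=T[:3,:3],T[:3,3];c=-R.T@t
    d=R.T@np.linalg.inv(K)@np.array([uv[0],uv[1],1.]);s=(z-c[2])/d[2]
    return c+s*d
def proj(cam,p):
    i=imaging.camera_info(cam);K=np.array(i["K"]);T=np.array(i["world_to_cam"])
    q=K@(T[:3,:3]@np.array(p)+T[:3,3]);return q[:2]/q[2]
E
python3 - <<'E'
from h import *
for c in("top","side"):
    im=imaging.camera(c);cv2.imwrite(f"pics/{c}0.png",im)
    i=imaging.camera_info(c);print(c,np.array(i["K"]).round(1).tolist(),np.array(i["world_to_cam"]).round(3).tolist())
o=readout.get_obs()
for k in o:print(k,np.round(o[k],3))
E
```

```text
top [[471.4, 0.0, 253.4], [0.0, 471.4, 197.2], [0.0, 0.0, 1.0]] [[-0.016, -1.0, -0.001, -0.006], [-0.992, 0.016, -0.121, 0.516], [0.121, -0.001, -0.993, 1.487], [0.0, 0.0, 0.0, 1.0]]
side [[368.7, 0.0, 260.8], [0.0, 368.7, 189.1], [0.0, 0.0, 1.0]] [[0.933, -0.36, -0.009, -0.498], [-0.26, -0.657, -0.708, 0.194], [0.249, 0.663, -0.706, 0.855], [0.0, 0.0, 0.0, 1.0]]
time 0.1
q [ 0.97   0.528  1.434 -0.     1.181 -0.179]
joint_velocities [-0.    -0.003 -0.002  0.     0.001 -0.001]
joint_torque [ -0.    -44.099 -17.715   0.064   0.053  -0.   ]
position [0.255 0.57  0.184]
tool_rot [-0.385  0.594  0.384  0.593]
ft_force [-0.18   0.165 -0.688]
moment [ 0.012 -0.024  0.001]
grip_width 0.087
```

View pics/top0.png

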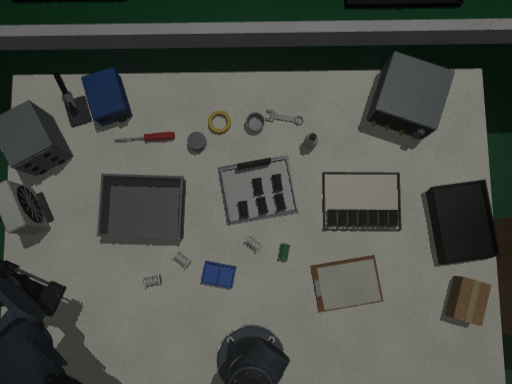

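View pics/side0.png

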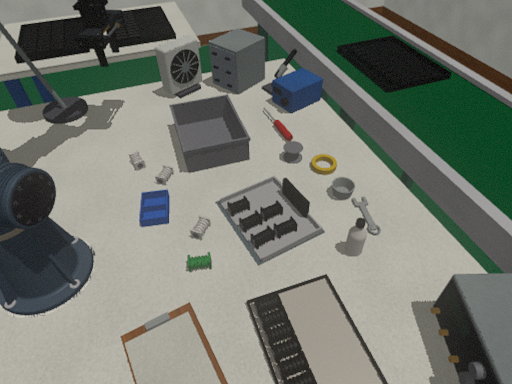

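The top view shows five dark housings in the tray around (243–279, 186–210). The bin is at (142,209), the carrier at (361,201) with its free half at the top, and the tray grip plate at (253,163).

```bash
cat >> h.py <<'E'
def units(im,zc=0.037,roi=None,thr=50,amin=40,amax=400):
    g=im.max(2).copy(); m=((g<thr)*255).astype(np.uint8)
    k=np.zeros_like(m); 
    cv2.fillPoly(k,[np.int32(roi)],255); m&=k
    cs,_=cv2.findContours(m,cv2.RETR_EXTERNAL,cv2.CHAIN_APPROX_NONE);out=[]
    for c in cs:
        a=cv2.contourArea(c)
        if a<amin: continue
        P=np.array([ray("top",p[0],zc)[:2]*1000 for p in c],np.float32)
        r=cv2.minAreaRect(P);b=cv2.boxPoints(r);e=b[1]-b[0];f=b[2]-b[1]
        if np.hypot(*f)>np.hypot(*e):e=f
        out.append((np.array(r[0]).round(1),np.round(r[1],0),round(float(np.degrees(np.arctan2(e[1],e[0]))%180),1),a))
    return out
E
python3 - <<'E'
from h import *
im=cv2.imread("pics/top0.png")
for u in units(im,0.03,[(226,172),(288,165),(296,208),(232,218)]):print(u)
c=cv2.resize(im[145:235,205:410],None,fx=3.8,fy=3.8,interpolation=cv2.INTER_CUBIC)
cv2.imwrite("pics/c0.png",cv2.convertScaleAbs(c,alpha=1.6))
b=im[145:235,205:310].max(2)
# tray outline: corners by hand later; bin mask
for n,uv,z in[("carrierTL",(323,173),.014),("TR",(399,173),.014),("BR",(400,230),.014),("BL",(323,230),.014),("binTL",(101,175),.085),("TR",(184,176),.085),("BR",(182,244),.085),("BL",(99,241),.085),("gripL",(235,167),.06),("gripR",(271,161),.06)]:print(n,(ray("top",uv,z)*1000).round(0))
E
```

```text
(array([479.4,  20.9]), array([51., 28.]), 7.3, 116.0)
(array([489.9, -40. ]), array([53., 28.]), 11.1, 120.5)
(array([499.1, -98. ]), array([54., 29.]), 11.6, 122.5)
(array([551. , -26.7]), array([55., 28.]), 7.8, 125.5)
(array([562.7, -90.4]), array([56., 30.]), 4.5, 127.0)
carrierTL [ 595. -244.   14.]
TR [ 591. -493.   14.]
BR [ 404. -486.   14.]
BL [ 408. -237.   14.]
binTL [587. 461.  85.]
TR [580. 202.  85.]
BR [368. 207.  85.]
BL [382. 462.  85.]
gripL [611.  43.  60.]
gripR [628. -72.  60.]
```

View pics/c0.png

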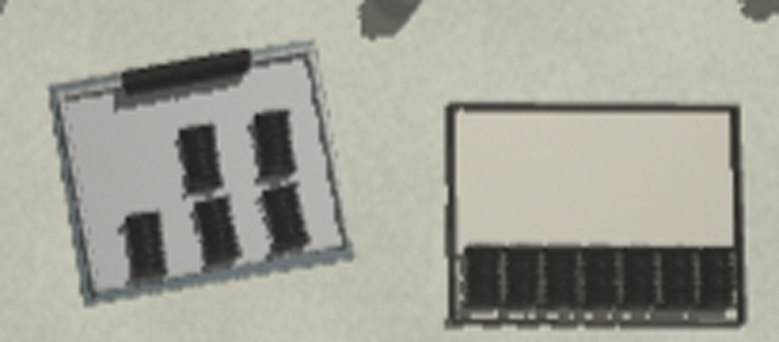

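The crop shows the tray yawed by about 9° with its grip plate at the top. Its five housings lie roughly parallel, with gaps of about 30 mm. The free half of the carrier is clear and nearly square to the axes. Next I'll write a row planner.

```bash
cat >> h.py <<'E'
from scipy.spatial.transform import Rotation as Ro
def down(jawyaw):
    """tool x down, tool z (jaws) at world yaw (deg)"""
    a=np.radians(jawyaw);x=np.array([0,0,-1.]);z=np.array([np.cos(a),np.sin(a),0]);return Ro.from_matrix(np.c_[x,np.cross(z,x),z])
def cur():
    o=readout.get_obs();return np.array(o["position"])*1000,Ro.from_quat(o["tool_rot"]),o
def delta(target,jaw,start=None):
    p,R,o=cur()
    rv=(R.inv()*down(jaw)).as_rotvec(); print("p",p.round(1),"z-axis yaw",np.degrees(np.arctan2(*R.as_matrix()[1::-1,2])).round(1),"turn",rv.round(3),"now-frame shift",R.inv().apply(np.array(target)-p).round(1),"after-turn shift",down(jaw).inv().apply(np.array(target)-p).round(1))
E
python3 - <<'E'
from h import *
p,R,o=cur();print(R.as_matrix().round(3))
delta([479,21,120],99);delta([479,21,120],-81)
print(ray("top",(311,140),.05))
E
```

```text
[[-0.001 -0.912  0.409]
 [-0.002  0.409  0.912]
 [-1.     0.    -0.002]]
p [255.5 569.6 183.5] z-axis yaw 65.8 turn [-0.579 -0.002 -0.001] now-frame shift [  64.1 -428.6 -408.9] after-turn shift [  63.5 -135.  -576.9]
p [255.5 569.6 183.5] z-axis yaw 65.8 turn [ 2.563e+00 -1.000e-03  2.000e-03] now-frame shift [  64.1 -428.6 -408.9] after-turn shift [ 63.5 135.  576.9]
[ 0.69717304 -0.2029312   0.05      ]
```

play_rows(rows="-0.116 0 0 0 0 0 0.46; -0.116 0 0 0 0 0 0.46; -0.116 0 0 0 0 0 0.46; -0.116 0 0 0 0 0 0.46; -0.115 0 0 0 0 0 0.46; 0 0 0 0 -9 -38 0.46; 0 0 0 0 -9 -38 0.46; 0 0 0 0 -9 -38 0.46", squeeze=20)

```text
time: 0.77
position: [0.3, 0.4606, 0.1837]
tool_rot: [0.538, -0.459, -0.538, -0.458]
ft_force: [1.2, 0.1, -0.3]
grip_width: 0.0487
```

play_rows(rows="0 0 0 0 -9 -38 0.46; 0 0 0 0 -9 -38 0.46; 0 0 0 0 -9 -38 0.46; 0 0 0 0 -9 -38 0.46; 0 0 0 0 -9 -38 0.46; 0 0 0 0 -9 -38 0.46; 0 0 0 0 -9 -38 0.46; 0 0 0 0 -9 -38 0.46")

```text
time: 1.43
position: [0.4191, 0.1711, 0.1842]
tool_rot: [-0.538, 0.459, 0.538, 0.459]
ft_force: [0.5, -0.1, 0.2]
grip_width: 0.0469
```

play_rows(rows="0 0 0 0 -9 -38 0.46; 0 0 0 0 -9 -38 0.46; 0 0 0 0 -9 -38 0.46; 0 0 0 0 -9 -38 0.46; 0 0 0 0 0 0 0.46; 0 0 0 0 0 0 0.46; 0 0 0 0 0 0 0.46")

```text
time: 2.02
position: [0.4774, 0.0287, 0.1839]
tool_rot: [-0.537, 0.46, 0.538, 0.459]
ft_force: [-0.8, 0.6, -1.0]
grip_width: 0.047
```

```bash
python3 - <<'E'
from h import *
delta([480,20,10],99)
p,R,o=cur();print(o["time"],o["grip_width"],o["ft_force"])
E
```

```text
p [477.4  28.7 183.9] z-axis yaw 98.9 turn [-0.001  0.001 -0.002] now-frame shift [173.9  -1.5  -9.2] after-turn shift [173.9  -1.2  -9. ]
2.0167 0.04698620745833254 [-0.80752954  0.59648024 -1.02580909]
```

play_rows(rows="0 0 0 40 -1 -9 0.46; 0 0 0 40 0 0 0.46; 0 0 0 40 0 0 0.46; 0 0 0 24 0 0 0.46; 0 0 0 0 0 0 0.46; 0 0 0 0 0 0 0.46")

```text
time: 2.52
position: [0.4791, 0.0213, 0.0396]
tool_rot: [-0.537, 0.459, 0.54, 0.458]
ft_force: [0.4, -0.9, 0.5]
grip_width: 0.0469
```

```bash
cat >> h.py <<'E'
def heft(n=8,cam="top",save=None):
    F=[];T=[]
    for k in range(n):
        im=imaging.camera(cam);o=readout.get_obs();F.append(o["ft_force"]);T.append(o["joint_torque"])
    if save:cv2.imwrite(save,im)
    print("t",round(o["time"],2),"p",np.round(np.array(o["position"])*1000,1),"w",round(o["grip_width"]*1000,1),"F",np.mean(F,0).round(2),"sd",np.std(F,0).round(2),"T23",np.mean(T,0)[1:3].round(3),np.std(T,0)[1:3].round(3))
    return im
E
python3 - <<'E'
from h import *
heft(8,"side","pics/s1.png")
im=cv2.imread("pics/s1.png")[150:270,190:340]
cv2.imwrite("pics/s1c.png",cv2.convertScaleAbs(cv2.resize(im,None,fx=4,fy=4,interpolation=cv2.INTER_CUBIC),alpha=1.6))
E
```

```text
t 2.92 p [481.7  19.5  41.6] w 47.4 F [-0.25  0.03 -0.01] sd [0.32 0.51 0.53] T23 [-36.144  -7.899] [0.485 0.23 ]
```

View pics/s1c.png

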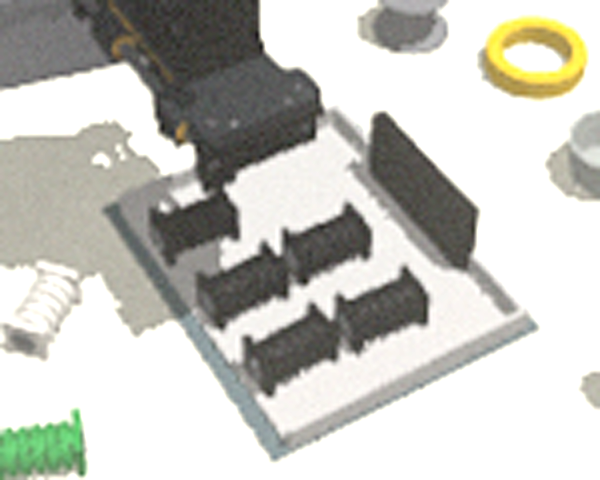

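```bash
python3 - <<'E'
from h import *
for p in [(.4817,.0195,.0416),(.486,-.0045,.0416),(.478,.0435,.0416),(.48,.021,.035)]:print(p,(proj("side",p)-[190,150])*4)
delta([480,20,10],99)
E
```

```text
(0.4817, 0.0195, 0.0416) [197.437878   197.30443406]
(0.486, -0.0045, 0.0416) [215.8479414  220.84012218]
(0.478, 0.0435, 0.0416) [180.45238368 174.24684261]
(0.48, 0.021, 0.035) [194.73719375 203.39530112]
p [481.7  19.5  41.6] z-axis yaw 99.0 turn [ 0.    -0.001  0.002] now-frame shift [31.6  1.6  0.7] after-turn shift [31.6  1.6  0.7]
```

play_rows(rows="0 0 0 20 1 1 0.46; 0 0 0 10 0 0 0.46; 0 0 0 0 0 0 0.46; 0 0 0 0 0 0 0.46")

```text
time: 3.25
position: [0.4791, 0.0205, 0.01]
tool_rot: [-0.537, 0.46, 0.538, 0.459]
ft_force: [-0.8, -0.5, -0.2]
grip_width: 0.0472
```

```bash
python3 - <<'E'
from h import *
im=heft(2,"side");im2=imaging.camera("top")[150:240,200:310]
f=lambda i,s:cv2.convertScaleAbs(cv2.resize(i,None,fx=s,fy=s,interpolation=cv2.INTER_CUBIC),alpha=1.6)
a=f(im[170:260,210:320],3.6);b=f(im2,3.6)
cv2.imwrite("pics/s2.png",np.hstack([a,b]))
E
```

```text
t 3.35 p [479.9  20.4  10.6] w 46.9 F [-0.2   0.14 -0.63] sd [0.17 0.05 0.43] T23 [-37.254  -6.215] [0.039 0.03 ]
```

View pics/s2.png

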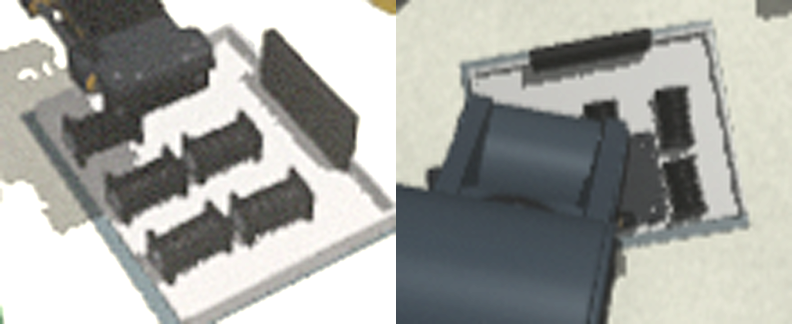

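```bash
python3 - <<'E'
from h import *
f=lambda p:((proj("side",np.array(p)/1000)-[210,170])*3.6).round()
for n,p in dict(tipm=(483,-8,10),tipp=(476,48,10),b1=(484,-75,80),b2=(473,115,80),c=(480,20,80),fm=(483,-8,60)).items():print(n,f(p))
g=lambda p:((proj("top",np.array(p)/1000)-[200,150])*3.6).round()
print(g((484,-75,80)),g((480,20,80)),g((520,-70,80)))
E
```

```text
tipm [122. 161.]
tipp [ 88. 111.]
b1 [152. 162.]
b2 [ 51. -13.]
c [100.  68.]
fm [119. 114.]
[263. 199.] [153. 205.] [257. 158.]
```

```bash
python3 - <<'E'
from h import *
im=imaging.camera("side");cv2.imwrite("pics/side3.png",im)
cv2.imwrite("pics/s3.png",cv2.convertScaleAbs(cv2.resize(im[165:225,215:275],None,fx=10,fy=10,interpolation=cv2.INTER_CUBIC),alpha=3))
E
```

```text
(no output)
```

View pics/s3.png

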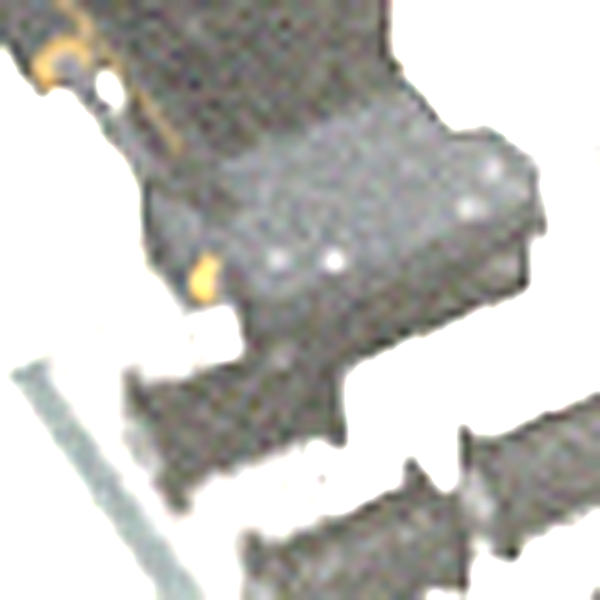

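In the side crop the fingers merge with the housing and I can't separate them. I'll close gently and let the opening width decide.

play_rows(rows="0 0 0 0 0 0 0.7; 0 0 0 0 0 0 0.8; 0 0 0 0 0 0 0.8; 0 0 0 0 0 0 0.8; 0 0 0 0 0 0 0.8", squeeze=12)

```text
time: 3.87
position: [0.4797, 0.0205, 0.0104]
tool_rot: [0.538, -0.459, -0.538, -0.459]
ft_force: [0.8, 0.8, 0.7]
grip_width: 0.0225
```

play_rows(rows="0 0 0 0 0 0 1; 0 0 0 0 0 0 1; 0 0 0 -10 0 0 1; 0 0 0 -25 0 0 1; 0 0 0 -25 0 0 1; 0 0 0 -10 0 0 1; 0 0 0 0 0 0 1; 0 0 0 0 0 0 1", squeeze=25)

```text
time: 4.53
position: [0.4801, 0.0204, 0.0812]
tool_rot: [0.538, -0.459, -0.537, -0.46]
ft_force: [-0.1, 0.0, -0.2]
grip_width: 0.0005
```

```bash
python3 - <<'E'
from h import *
heft(12,"side","pics/s4.png")
im=cv2.imread("pics/s4.png")
cv2.imwrite("pics/s4c.png",cv2.convertScaleAbs(cv2.resize(im[140:250,200:310],None,fx=5,fy=5,interpolation=cv2.INTER_CUBIC),alpha=2))
E
```

```text
t 5.13 p [479.5  20.5  80.1] w 0.5 F [-0.2   0.05  0.01] sd [0.58 0.44 0.49] T23 [-35.591 -10.121] [0.259 0.116]
```

View pics/s4c.png

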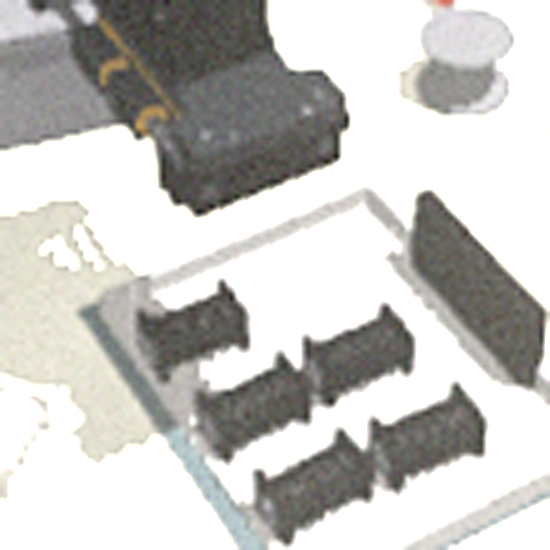

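The fingers shut on nothing, and the wide gripper body hides them from the side camera. I'll lift and turn the jaws 90° to check the true fingertip position in both views.

play_rows(rows="0.12 0 0 -20 0 0 0.46; 0.12 0 0 -20 0 0 0.46; 0.12 0 0 0 0 0 0.46; 0.12 0 0 0 0 0 0.46; 0.12 0 0 0 0 0 0.46; 0.12 0 0 0 0 0 0.46; 0.12 0 0 0 0 0 0.46; 0.12 0 0 0 0 0 0.46")

```text
time: 5.8
position: [0.4796, 0.0205, 0.1204]
tool_rot: [-0.263, 0.656, 0.263, 0.656]
ft_force: [-0.3, -0.2, -0.8]
grip_width: 0.0434
```

play_rows(rows="0.12 0 0 0 0 0 0.46; 0.12 0 0 0 0 0 0.46; 0.12 0 0 0 0 0 0.46; 0.12 0 0 0 0 0 0.46; 0.12 0 0 0 0 0 0.46; 0 0 0 0 0 0 0.46; 0 0 0 0 0 0 0.46")

```text
time: 6.38
position: [0.4796, 0.0205, 0.1203]
tool_rot: [-0.06, 0.705, 0.06, 0.704]
ft_force: [0.1, -0.6, 0.0]
grip_width: 0.0472
```

```bash
python3 - <<'E'
from h import *
p,R,o=cur();print(p,R.as_matrix().round(3).tolist(),o["grip_width"])
ims=[]
for c in("side","top"):
    im=imaging.camera(c);cv2.imwrite(f"pics/{c}5.png",im)
    q=proj(c,p/1000);print(c,q)
    x,y=200,110
    if c=="top":x,y=190,140
    k=cv2.convertScaleAbs(cv2.resize(im[y:y+130,x:x+130],None,fx=3,fy=3,interpolation=cv2.INTER_CUBIC),alpha=2)
    cv2.drawMarker(k,tuple(int(v) for v in (q-[x,y])*3),(0,0,255),0,12);ims.append(k)
cv2.imwrite("pics/s5.png",np.hstack(ims))
E
```

```text
[479.59650619  20.48202793 120.33588991] [[-0.0, -0.17, 0.985], [-0.0, 0.985, 0.17], [-1.0, -0.0, -0.0]] 0.0471614957107012
side [236.8236916  177.17169374]
top [242.13366597 205.84912175]
```

View pics/s5.png

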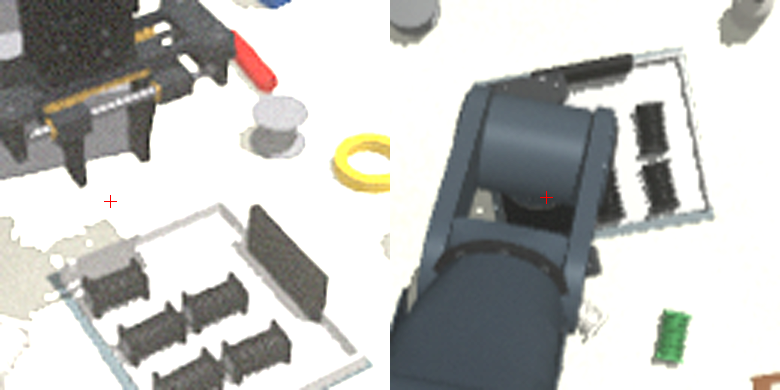

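```bash
python3 - <<'E'
from h import *
for z in(.19,.22,.25):
    print(z,[(ray("top",(190+a/3,140+b/3),z)*1000).round() for a,b in((140,74),(208,272))])
c=np.array([480,20.5,120])
d=np.array([.985,.17,0])*23.5
for e in(d,-d):
    print(((proj("side",(c+e)/1000)-[200,110])*3).round(1))
# least squares tip pair -> offset if (dz) or (dx,dy)
from scipy.optimize import least_squares
obs=np.array([[142,160],[80,185]])/3+[200,110]
for m in("z","xy"):
    def f(v):
        o=np.array([0,0,v[0]]) if m=="z" else np.array([v[0],v[1],0])
        return np.r_[proj("side",(c+d+o)/1000)-obs[0],proj("side",(c-d+o)/1000)-obs[1]]
    r=least_squares(f,[0,0]);print(m,r.x.round(1),r.fun.round(1))
E
```

```text
0.19 [array([593.,  33., 190.]), array([400., -29., 190.])]
0.22 [array([587.,  32., 220.]), array([399., -29., 220.])]
0.25 [array([581.,  31., 250.]), array([397., -29., 250.])]
[136.1 191.5]
[ 85.4 212. ]
z [31.9  0. ] [-2.5  0.8  0.8 -0.7]
xy [11.5 33.8] [-2.1  1.   2.1 -0.9]
```

The midpoint of the fingertips appears at (111,172) in the left panel, but the reported TCP projects to (110,201). The real fingers are therefore about 32 mm higher than reported, while x and y agree. I'll turn back and descend in small, force-checked steps.

play_rows(rows="-0.12 0 0 0 0 0 0.46; -0.12 0 0 0 0 0 0.46; -0.12 0 0 0 0 0 0.46; -0.12 0 0 0 0 0 0.46; -0.12 0 0 0 0 0 0.46; -0.12 0 0 0 0 0 0.46; -0.12 0 0 0 0 0 0.46; -0.12 0 0 0 0 0 0.46")

```text
time: 7.15
position: [0.4796, 0.0205, 0.1203]
tool_rot: [-0.38, 0.596, 0.38, 0.596]
ft_force: [-0.7, -0.3, 0.4]
grip_width: 0.047
```

play_rows(rows="-0.12 0 0 0 0 0 0.46; -0.12 0 0 30 0 0 0.46; -0.12 0 0 30 0 0 0.46; -0.12 0 0 30 0 0 0.46; -0.12 0 0 15 0 0 0.46; 0 0 0 5 0 0 0.46; 0 0 0 0 0 0 0.46; 0 0 0 0 0 0 0.46")

```text
time: 7.82
position: [0.4801, 0.0204, 0.0107]
tool_rot: [0.537, -0.46, -0.537, -0.46]
ft_force: [0.2, 0.4, 0.9]
grip_width: 0.047
```

play_rows(rows="0 0 0 2 0 0 0.46; 0 0 0 2 0 0 0.46; 0 0 0 2 0 0 0.46; 0 0 0 0 0 0 0.46")

```text
time: 8.15
position: [0.4799, 0.0204, 0.0047]
tool_rot: [0.538, -0.459, -0.537, -0.459]
ft_force: [0.3, 0.2, -0.1]
grip_width: 0.0469
```

play_rows(rows="0 0 0 1 0 0 0.46; 0 0 0 1 0 0 0.46; 0 0 0 0 0 0 0.46; 0 0 0 0 0 0 0.46")

```text
time: 8.48
position: [0.4796, 0.0205, 0.0023]
tool_rot: [-0.538, 0.459, 0.538, 0.459]
ft_force: [0.1, 0.3, 0.1]
grip_width: 0.0473
```

No contact at z = 2.3 mm, which is below the tray floor, so the offset is real. I'll go on down carefully.

play_rows(rows="0 0 0 3 0 0 0.46; 0 0 0 3 0 0 0.46; 0 0 0 3 0 0 0.46; 0 0 0 3 0 0 0.46; 0 0 0 2 0 0 0.46; 0 0 0 0 0 0 0.46; 0 0 0 0 0 0 0.46")

```text
time: 9.07
position: [0.4795, 0.0205, -0.0119]
tool_rot: [-0.538, 0.459, 0.538, 0.459]
ft_force: [0.3, 1.6, -0.5]
grip_width: 0.0472
```

play_rows(rows="0 0 0 2 0 0 0.46; 0 0 0 2 0 0 0.46; 0 0 0 2 0 0 0.46; 0 0 0 0 0 0 0.46; 0 0 0 0 0 0 0.46")

```text
time: 9.48
position: [0.4795, 0.0205, -0.0178]
tool_rot: [-0.538, 0.459, 0.538, 0.459]
ft_force: [-0.3, 0.6, 0.0]
grip_width: 0.0472
```

play_rows(rows="0 0 0 0 0 0 1; 0 0 0 0 0 0 1; 0 0 0 0 0 0 1; 0 0 0 0 0 0 1; 0 0 0 0 0 0 1; 0 0 0 0 0 0 1; 0 0 0 0 0 0 1", squeeze=10)

```text
time: 10.07
position: [0.4799, 0.0204, -0.0176]
tool_rot: [0.538, -0.459, -0.538, -0.459]
ft_force: [0.6, -0.9, 0.7]
grip_width: 0.0299
```

Gripped at 29.9 mm. The hold is shallow, so I'll regrip 6 mm lower and then heft.

play_rows(rows="0 0 0 0 0 0 0.46; 0 0 0 0 0 0 0.46; 0 0 0 2 0 0 0.46; 0 0 0 2 0 0 0.46; 0 0 0 2 0 0 0.46; 0 0 0 0 0 0 0.46; 0 0 0 0 0 0 0.46")

```text
time: 10.65
position: [0.4794, 0.0205, -0.0239]
tool_rot: [-0.537, 0.459, 0.538, 0.459]
ft_force: [0.4, -0.5, -0.0]
grip_width: 0.0468
```

play_rows(rows="0 0 0 0 0 0 1; 0 0 0 0 0 0 1; 0 0 0 0 0 0 1; 0 0 0 0 0 0 1; 0 0 0 0 0 0 1; 0 0 0 0 0 0 1", squeeze=20)

```text
time: 11.15
position: [0.4797, 0.0205, -0.0236]
tool_rot: [0.538, -0.459, -0.538, -0.459]
ft_force: [-0.2, -0.2, -0.9]
grip_width: 0.0299
```

```bash
python3 - <<'E'
from h import *
heft(6,"side")
E
```

```text
t 11.45 p [479.7  20.5 -23.6] w 30.3 F [0.02 0.22 0.76] sd [0.31 0.29 0.62] T23 [-38.397  -4.496] [0.079 0.012]
```

play_rows(rows="0 0 0 -5 0 0 1; 0 0 0 -20 0 0 1; 0 0 0 -30 0 0 1; 0 0 0 -20 0 0 1; 0 0 0 -5 0 0 1; 0 0 0 0 0 0 1; 0 0 0 0 0 0 1; 0 0 0 0 0 0 1")

```text
time: 12.12
position: [0.4785, 0.0207, 0.0553]
tool_rot: [-0.537, 0.46, 0.539, 0.459]
ft_force: [-0.2, 0.4, -2.4]
grip_width: 0.03
```

```bash
python3 - <<'E'
from h import *
heft(14,"side","pics/s6.png")
E
```

```text
t 12.82 p [479.7  20.5  56.4] w 29.7 F [ 0.12 -0.06 -1.96] sd [0.5  0.61 0.57] T23 [-37.129  -9.103] [0.161 0.034]
```

Fz ≈ −1.96 N against a baseline of about 0, so this one is heavy. I'll place it in the carrier.

play_rows(rows="0.08 0 0 0 0 0 1; 0.077 0 0 0 0 0 1; 0 0 0 0 -4 -16 1; 0 0 0 0 -8 -32 1; 0 0 0 0 -8 -32 1; 0 0 0 0 -8 -32 1; 0 0 0 0 -8 -32 1; 0 0 0 0 -8 -32 1")

```text
time: 13.48
position: [0.5238, -0.157, 0.0564]
tool_rot: [-0.5, 0.5, 0.5, 0.5]
ft_force: [1.2, 0.5, -1.6]
grip_width: 0.0298
```

play_rows(rows="0 0 0 0 -8 -32 1; 0 0 0 0 -8 -32 1; 0 0 0 0 -8 -32 1; 0 0 0 0 -8 -32 1; 0 0 0 0 -4 -16 1; 0 0 0 0 0 0 1; 0 0 0 0 0 0 1; 0 0 0 0 0 0 1")

```text
time: 14.15
position: [0.5586, -0.298, 0.0557]
tool_rot: [-0.499, 0.5, 0.501, 0.5]
ft_force: [0.4, 0.1, -1.6]
grip_width: 0.03
```

```bash
python3 - <<'E'
from h import *
delta([561,-300,-24],90)
o=cur()[2];print(o["grip_width"],o["q"])
E
```

```text
p [ 558.6 -298.    55.7] z-axis yaw 90.0 turn [ 0.     0.002 -0.002] now-frame shift [79.7 -2.6 -2.1] after-turn shift [79.7 -2.4 -2. ]
0.029972764816810462 [-6.66566165e-01  6.98182916e-01  1.51168266e+00  4.77616136e-04
  9.34657200e-01 -2.23779844e+00]
```

play_rows(rows="0 0 0 20 0 0 1; 0 0 0 30 0 0 1; 0 0 0 20 0 0 1; 0 0 0 6 0 0 1; 0 0 0 3 0 0 1; 0 0 0 0 0 0 1; 0 0 0 0 0 0 1")

```text
time: 14.73
position: [0.5606, -0.2995, -0.0215]
tool_rot: [0.501, -0.5, -0.5, -0.5]
ft_force: [0.1, 0.6, -2.1]
grip_width: 0.0303
```

```bash
python3 - <<'E'
from h import *
heft(4)
E
```

```text
t 14.93 p [ 560.5 -300.1  -21.3] w 30.1 F [ 0.02 -0.3  -2.17] sd [0.28 0.07 0.47] T23 [-49.828 -11.267] [0.206 0.1  ]
```

play_rows(rows="0 0 0 1 0 0 1; 0 0 0 1 0 0 1; 0 0 0 1 0 0 1; 0 0 0 0 0 0 1; 0 0 0 0 0 0 0.55; 0 0 0 0 0 0 0.55; 0 0 0 0 0 0 0.55; 0 0 0 0 0 0 0.55")

```text
time: 15.6
position: [0.5597, -0.2995, -0.0258]
tool_rot: [0.5, -0.5, -0.5, -0.5]
ft_force: [0.3, 0.4, -0.5]
grip_width: 0.0384
```

play_rows(rows="0 0 0 -10 0 0 0.55; 0 0 0 -30 0 0 0.46; 0 0 0 -40 0 0 0.46; -0.08 0 0 0 0 0 0.46; -0.077 0 0 0 0 0 0.46; 0 0 0 0 0 0 0.46; 0 0 0 0 0 0 0.46")

```text
time: 16.18
position: [0.5597, -0.2994, 0.0549]
tool_rot: [0.537, -0.46, -0.537, -0.46]
ft_force: [-0.6, 0.0, -0.2]
grip_width: 0.0471
```

```bash
python3 - <<'E'
from h import *
im=imaging.camera("top");cv2.imwrite("pics/top6.png",im)
for u in units(im,0.03,[(226,172),(288,165),(296,208),(232,218)]):print(u)
delta([490,-40,56],99)
E
```

```text
(array([533.7, -14.5]), array([149., 149.]), 98.0, 577.0)
p [ 559.5 -299.3   54.4] z-axis yaw 98.9 turn [-0.002  0.    -0.   ] now-frame shift [ -1.5  28.5 266.9] after-turn shift [ -1.6  28.1 267. ]
```

play_rows(rows="0 0 0 0 3 30 0.46; 0 0 0 0 3 30 0.46; 0 0 0 0 3 30 0.46; 0 0 0 0 3 30 0.46; 0 0 0 0 3 30 0.46; 0 0 0 0 3 30 0.46; 0 0 0 0 3 30 0.46; 0 0 0 0 4 30 0.46")

```text
time: 16.9
position: [0.4968, -0.0651, 0.054]
tool_rot: [-0.537, 0.46, 0.538, 0.46]
ft_force: [-0.1, 0.6, -0.3]
grip_width: 0.0468
```

play_rows(rows="0 0 0 0 3 27 0.46; 0 0 0 0 0 0 0.46; 0 0 0 0 0 0 0.46; 0 0 0 0 0 0 0.46")

```text
time: 17.23
position: [0.4911, -0.0407, 0.0543]
tool_rot: [0.538, -0.459, -0.537, -0.459]
ft_force: [-0.5, 0.1, 0.9]
grip_width: 0.0469
```

```bash
python3 - <<'E'
from h import *
delta([490,-40,-23],99)
im=imaging.camera("side");cv2.imwrite("pics/side7.png",im)
a=cv2.imread("pics/side0.png")
f=lambda i:cv2.convertScaleAbs(cv2.resize(i[165:265,205:335],None,fx=3,fy=3,interpolation=cv2.INTER_CUBIC),alpha=1.6)
cv2.imwrite("pics/s7.png",np.hstack([f(a),f(im)]))
E
```

```text
p [491.1 -40.7  54.3] z-axis yaw 99.0 turn [-0.    -0.001  0.001] now-frame shift [77.3  1.1  0.9] after-turn shift [77.3  1.   0.9]
```

View pics/s7.png

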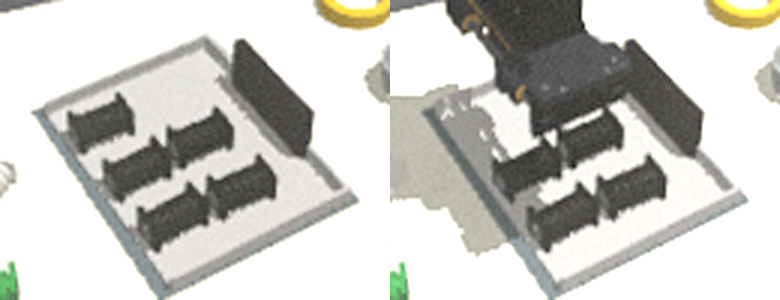

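Left is the start, right is now: the other four housings have not moved and the first slot is empty. Descending on the second one.

play_rows(rows="0 0 0 30 0 1 0.46; 0 0 0 30 0 0 0.46; 0 0 0 12 0 0 0.46; 0 0 0 6 0 0 0.46; 0 0 0 0 0 0 0.46; 0 0 0 0 0 0 0.46; 0 0 0 0 0 0 1; 0 0 0 0 0 0 1")

```text
time: 17.95
position: [0.4911, -0.0397, -0.0227]
tool_rot: [0.538, -0.459, -0.537, -0.46]
ft_force: [0.6, 0.4, 0.2]
grip_width: 0.0402
```

play_rows(rows="0 0 0 0 0 0 1; 0 0 0 0 0 0 1; 0 0 0 0 0 0 1; 0 0 0 0 0 0 1")

```text
time: 18.28
position: [0.4909, -0.0395, -0.0228]
tool_rot: [0.538, -0.459, -0.537, -0.459]
ft_force: [-0.8, -0.2, 7.7]
grip_width: 0.03
```

play_rows(rows="0 0 0 -5 0 0 1; 0 0 0 -20 0 0 1; 0 0 0 -30 0 0 1; 0 0 0 -20 0 0 1; 0 0 0 -5 0 0 1; 0 0 0 0 0 0 1; 0 0 0 0 0 0 1; 0 0 0 0 0 0 1")

```text
time: 18.95
position: [0.489, -0.0388, 0.0553]
tool_rot: [-0.537, 0.46, 0.539, 0.459]
ft_force: [-0.1, -0.3, -1.3]
grip_width: 0.0299
```

```bash
python3 - <<'E'
from h import *
heft(14,"side")
delta([561,-365,56],90)
E
```

```text
t 19.65 p [490.1 -39.2  56.4] w 30.0 F [-0.16 -0.08 -0.53] sd [0.55 0.55 0.56] T23 [-37.356  -9.299] [0.161 0.031]
p [490.1 -39.2  56.4] z-axis yaw 99.0 turn [ 0.157 -0.     0.   ] now-frame shift [   0.4  -19.  -332.9] after-turn shift [   0.4  -70.9 -325.8]
```

−0.53 N: light. I'll put it back in place and go on to the next.

play_rows(rows="0 0 0 30 0 0 1; 0 0 0 30 0 0 1; 0 0 0 13 0 0 1; 0 0 0 4 0 0 1; 0 0 0 2 0 0 1; 0 0 0 0 0 0 1; 0 0 0 0 0 0 1; 0 0 0 0 0 0 0.46")

```text
time: 20.32
position: [0.4911, -0.0395, -0.0219]
tool_rot: [0.538, -0.459, -0.537, -0.459]
ft_force: [-0.3, -0.4, -0.1]
grip_width: 0.0319
```

play_rows(rows="0 0 0 0 0 0 0.46; 0 0 0 0 0 0 0.46; 0 0 0 0 0 0 0.46; 0 0 0 -20 0 0 0.46; 0 0 0 -30 0 0 0.46; 0 0 0 -28 0 0 0.46; 0 0 0 0 0 0 0.46; 0 0 0 0 0 0 0.46")

```text
time: 20.98
position: [0.4914, -0.0396, 0.0568]
tool_rot: [0.539, -0.459, -0.536, -0.46]
ft_force: [-0.7, -0.4, 0.7]
grip_width: 0.0469
```

```bash
python3 - <<'E'
from h import *
delta([499,-98,56],99)
E
```

```text
p [491.4 -39.6  56.8] z-axis yaw 99.0 turn [ 0.    -0.002  0.004] now-frame shift [  0.9   1.7 -58.9] after-turn shift [  0.8   1.7 -58.9]
```

play_rows(rows="0 0 0 0 1 -30 0.46; 0 0 0 0 1 -29 0.46; 0 0 0 30 0 0 0.46; 0 0 0 30 0 0 0.46; 0 0 0 13 0 0 0.46; 0 0 0 6 0 0 0.46; 0 0 0 0 0 0 0.46; 0 0 0 0 0 0 1")

```text
time: 21.65
position: [0.497, -0.0975, -0.0242]
tool_rot: [-0.537, 0.459, 0.538, 0.459]
ft_force: [-0.5, -0.4, 0.7]
grip_width: 0.0447
```

play_rows(rows="0 0 0 0 0 0 1; 0 0 0 0 0 0 1; 0 0 0 0 0 0 1; 0 0 0 0 0 0 1; 0 0 0 0 0 0 1")

```text
time: 22.07
position: [0.4982, -0.098, -0.0227]
tool_rot: [0.538, -0.459, -0.537, -0.459]
ft_force: [0.2, -0.1, 5.1]
grip_width: 0.0298
```

play_rows(rows="0 0 0 -5 0 0 1; 0 0 0 -20 0 0 1; 0 0 0 -30 0 0 1; 0 0 0 -20 0 0 1; 0 0 0 -5 0 0 1; 0 0 0 0 0 0 1; 0 0 0 0 0 0 1; 0 0 0 0 0 0 1")

```text
time: 22.73
position: [0.4963, -0.0974, 0.0553]
tool_rot: [-0.537, 0.459, 0.539, 0.459]
ft_force: [0.2, 0.3, -0.9]
grip_width: 0.0297
```

```bash
python3 - <<'E'
from h import *
heft(14,"side")
delta([561,-365,56],90)
E
```

```text
t 23.43 p [497.4 -97.8  56.4] w 29.9 F [ 0.27  0.12 -0.78] sd [0.38 0.53 0.4 ] T23 [-38.462  -9.817] [0.166 0.033]
p [497.4 -97.8  56.4] z-axis yaw 99.0 turn [ 0.157 -0.     0.   ] now-frame shift [   0.4  -21.  -273.9] after-turn shift [   0.4  -63.6 -267.2]
```

Light (−0.78 N). Putting it back, then on to the fourth at (563,−90).

play_rows(rows="0 0 0 30 0 0 1; 0 0 0 30 0 0 1; 0 0 0 13 0 0 1; 0 0 0 4 0 0 1; 0 0 0 2 0 0 1; 0 0 0 0 0 0 1; 0 0 0 0 0 0 1; 0 0 0 0 0 0 0.46")

```text
time: 24.1
position: [0.4982, -0.0981, -0.0219]
tool_rot: [0.538, -0.459, -0.537, -0.459]
ft_force: [-1.2, -0.7, 0.4]
grip_width: 0.0321
```

play_rows(rows="0 0 0 0 0 0 0.46; 0 0 0 0 0 0 0.46; 0 0 0 0 0 0 0.46; 0 0 0 -20 0 0 0.46; 0 0 0 -30 0 0 0.46; 0 0 0 -28 0 0 0.46; 0 0 0 0 0 0 0.46; 0 0 0 0 0 0 0.46")

```text
time: 24.77
position: [0.4987, -0.0983, 0.0569]
tool_rot: [0.539, -0.459, -0.536, -0.46]
ft_force: [-0.7, 0.0, -0.5]
grip_width: 0.0474
```

```bash
python3 - <<'E'
from h import *
delta([562,-90,56],99)
E
```

```text
p [498.7 -98.3  56.9] z-axis yaw 99.0 turn [ 0.    -0.002  0.004] now-frame shift [  1.1 -63.8  -1.7] after-turn shift [  0.9 -63.8  -1.7]
```

play_rows(rows="0.05 0 0 0 -32 -1 0.46; 0 0 0 0 -32 0 0.46; 0 0 0 30 0 0 0.46; 0 0 0 30 0 0 0.46; 0 0 0 13 0 0 0.46; 0 0 0 6 0 0 0.46; 0 0 0 0 0 0 0.46; 0 0 0 0 0 0 1")

```text
time: 25.43
position: [0.5605, -0.0903, -0.0242]
tool_rot: [-0.526, 0.473, 0.526, 0.472]
ft_force: [0.8, -0.6, -0.2]
grip_width: 0.0448
```

play_rows(rows="0 0 0 0 0 0 1; 0 0 0 0 0 0 1; 0 0 0 0 0 0 1; 0 0 0 0 0 0 1; 0 0 0 0 0 0 1")

```text
time: 25.85
position: [0.5618, -0.0908, -0.0225]
tool_rot: [0.527, -0.472, -0.525, -0.473]
ft_force: [-1.1, -0.6, 4.1]
grip_width: 0.0299
```

play_rows(rows="0 0 0 -5 0 0 1; 0 0 0 -20 0 0 1; 0 0 0 -30 0 0 1; 0 0 0 -20 0 0 1; 0 0 0 -5 0 0 1; 0 0 0 0 0 0 1; 0 0 0 0 0 0 1; 0 0 0 0 0 0 1")

```text
time: 26.52
position: [0.5595, -0.0898, 0.0549]
tool_rot: [-0.525, 0.473, 0.527, 0.472]
ft_force: [0.6, -1.5, -2.5]
grip_width: 0.03
```

```bash
python3 - <<'E'
from h import *
heft(14,"side")
delta([561,-365,56],90)
E
```

```text
t 27.22 p [561.  -90.3  56.4] w 29.8 F [-0.14 -0.11 -2.21] sd [0.53 0.49 0.49] T23 [-43.652 -12.072] [0.178 0.042]
p [561.  -90.3  56.4] z-axis yaw 96.1 turn [ 0.107 -0.     0.   ] now-frame shift [   0.4   29.4 -273.1] after-turn shift [   0.4   -0.  -274.7]
```

Heavy (−2.21 N). Taking it to carrier slot 2 at (561,−365).

play_rows(rows="0.107 0 0 0 0 0 1; 0 0 0 0 0 -20 1; 0 0 0 0 0 -35 1; 0 0 0 0 0 -35 1; 0 0 0 0 0 -35 1; 0 0 0 0 0 -35 1; 0 0 0 0 0 -35 1; 0 0 0 0 0 -35 1")

```text
time: 27.88
position: [0.5607, -0.322, 0.0564]
tool_rot: [-0.5, 0.5, 0.5, 0.5]
ft_force: [-0.4, -0.1, -2.1]
grip_width: 0.0296
```

play_rows(rows="0 0 0 0 0 -30 1; 0 0 0 0 0 -15 1; 0 0 0 0 0 0 1; 0 0 0 20 0 0 1; 0 0 0 30 0 0 1; 0 0 0 20 0 0 1; 0 0 0 6 0 0 1; 0 0 0 0 0 0 1")

```text
time: 28.55
position: [0.5596, -0.3624, -0.0214]
tool_rot: [-0.498, 0.5, 0.502, 0.5]
ft_force: [0.2, 0.1, -2.0]
grip_width: 0.0299
```

play_rows(rows="0 0 0 2 0 0 1; 0 0 0 1 0 0 1; 0 0 0 1 0 0 1; 0 0 0 1 0 0 1; 0 0 0 0 0 0 1; 0 0 0 0 0 0 1; 0 0 0 0 0 0 1")

```text
time: 29.13
position: [0.5619, -0.3659, -0.0236]
tool_rot: [0.501, -0.5, -0.499, -0.5]
ft_force: [0.9, 0.3, 3.0]
grip_width: 0.0298
```

play_rows(rows="0 0 0 0 0 0 0.55; 0 0 0 0 0 0 0.55; 0 0 0 0 0 0 0.55; 0 0 0 0 0 0 0.55")

```text
time: 29.47
position: [0.5607, -0.3653, -0.0249]
tool_rot: [-0.5, 0.5, 0.5, 0.5]
ft_force: [-0.3, 0.1, -0.0]
grip_width: 0.0387
```

play_rows(rows="0 0 0 -10 0 0 0.55; 0 0 0 -30 0 0 0.46; 0 0 0 -40 0 0 0.46; -0.08 0 0 0 0 0 0.46; -0.077 0 0 0 0 0 0.46; 0 0 0 0 0 0 0.46; 0 0 0 0 0 0 0.46")

```text
time: 30.05
position: [0.5609, -0.3653, 0.0559]
tool_rot: [0.537, -0.46, -0.537, -0.46]
ft_force: [-0.4, 0.2, -0.6]
grip_width: 0.0467
```

```bash
python3 - <<'E'
from h import *
im=imaging.camera("top");cv2.imwrite("pics/top8.png",im)
for u in units(im,0.03,[(226,172),(288,165),(296,208),(232,218)],thr=35):print(u)
delta([551,-27,56],99)
cv2.imwrite("pics/s8.png",cv2.convertScaleAbs(cv2.resize(im[140:250,200:410],None,fx=3.6,fy=3.6,interpolation=cv2.INTER_CUBIC),alpha=2))
E
```

```text
(array([551.3, -27.2]), array([47., 24.]), 10.3, 69.0)
p [ 560.7 -365.1   55.4] z-axis yaw 98.9 turn [-0.002  0.    -0.   ] now-frame shift [ -0.5 -42.7 335.5] after-turn shift [ -0.6 -43.3 335.4]
```

View pics/s8.png

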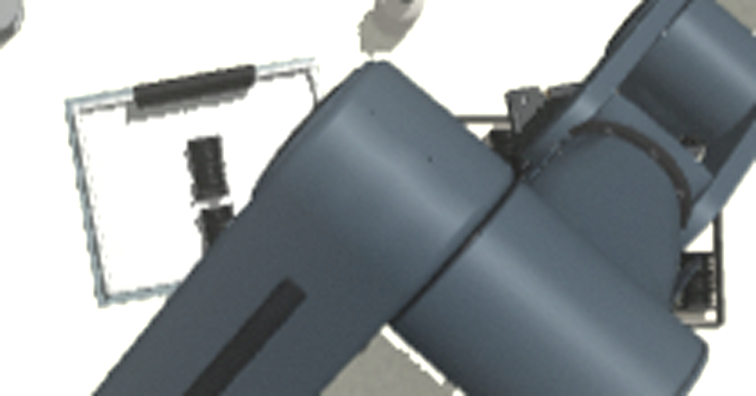

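The arm hides much of the view, but the last untested housing is confirmed at (551,−27). Going there.

play_rows(rows="0 0 0 0 -4 33 0.46; 0 0 0 0 -4 33 0.46; 0 0 0 0 -4 33 0.46; 0 0 0 0 -4 33 0.46; 0 0 0 0 -4 33 0.46; 0 0 0 0 -4 33 0.46; 0 0 0 0 -4 33 0.46; 0 0 0 0 -5 34 0.46")

```text
time: 30.77
position: [0.5514, -0.097, 0.0549]
tool_rot: [-0.537, 0.46, 0.538, 0.46]
ft_force: [0.5, 0.6, -0.6]
grip_width: 0.0471
```

play_rows(rows="0 0 0 0 -5 35 0.46; 0 0 0 0 -5 35 0.46; 0 0 0 30 0 0 0.46; 0 0 0 30 0 0 0.46; 0 0 0 13 0 0 0.46; 0 0 0 6 0 0 0.46; 0 0 0 0 0 0 0.46; 0 0 0 0 0 0 1")

```text
time: 31.43
position: [0.5512, -0.0279, -0.0237]
tool_rot: [-0.537, 0.459, 0.538, 0.459]
ft_force: [0.7, 0.8, -0.8]
grip_width: 0.0447
```

play_rows(rows="0 0 0 0 0 0 1; 0 0 0 0 0 0 1; 0 0 0 0 0 0 1; 0 0 0 0 0 0 1; 0 0 0 0 0 0 1")

```text
time: 31.85
position: [0.552, -0.0282, -0.0226]
tool_rot: [0.538, -0.459, -0.537, -0.46]
ft_force: [-0.6, -1.1, 6.3]
grip_width: 0.0299
```

play_rows(rows="0 0 0 -5 0 0 1; 0 0 0 -20 0 0 1; 0 0 0 -30 0 0 1; 0 0 0 -20 0 0 1; 0 0 0 -5 0 0 1; 0 0 0 0 0 0 1; 0 0 0 0 0 0 1; 0 0 0 0 0 0 1")

```text
time: 32.52
position: [0.5496, -0.0274, 0.0549]
tool_rot: [-0.537, 0.46, 0.539, 0.459]
ft_force: [-0.3, -0.3, -2.6]
grip_width: 0.0302
```

```bash
python3 - <<'E'
from h import *
heft(14,"side")
delta([561,-430,56],90)
E
```

```text
t 33.22 p [551.1 -27.7  56.4] w 30.1 F [ 0.12 -0.13 -2.01] sd [0.52 0.52 0.65] T23 [-42.386 -11.517] [0.171 0.04 ]
p [551.1 -27.7  56.4] z-axis yaw 99.0 turn [ 0.157 -0.     0.   ] now-frame shift [   0.4   53.2 -398.9] after-turn shift [ 4.000e-01 -9.900e+00 -4.023e+02]
```

Heavy (−2.01 N). It goes to carrier slot 3 at (561,−430).

play_rows(rows="0.08 0 0 0 0 0 1; 0.077 0 0 0 0 0 1; 0 0 0 0 -1 -20 1; 0 0 0 0 -1 -36 1; 0 0 0 0 -1 -36 1; 0 0 0 0 -1 -36 1; 0 0 0 0 -1 -36 1; 0 0 0 0 -1 -36 1")

```text
time: 33.88
position: [0.5569, -0.2294, 0.0564]
tool_rot: [0.5, -0.5, -0.5, -0.5]
ft_force: [0.6, 0.4, -2.1]
grip_width: 0.0297
```

play_rows(rows="0 0 0 0 -1 -36 1; 0 0 0 0 -1 -36 1; 0 0 0 0 -1 -36 1; 0 0 0 0 -1 -36 1; 0 0 0 0 -1 -36 1; 0 0 0 0 0 -22 1; 0 0 0 0 0 0 1; 0 0 0 0 0 0 1")

```text
time: 34.55
position: [0.5614, -0.4311, 0.0559]
tool_rot: [-0.499, 0.5, 0.5, 0.501]
ft_force: [-0.3, 0.1, -1.8]
grip_width: 0.03
```

```bash
python3 - <<'E'
from h import *
delta([561,-430,-25],90)
E
```

```text
p [ 561.4 -431.1   55.9] z-axis yaw 89.9 turn [-0.002  0.    -0.   ] now-frame shift [80.9  0.4  1.1] after-turn shift [80.9  0.4  1.1]
```

play_rows(rows="0 0 0 20 0 0 1; 0 0 0 30 0 0 1; 0 0 0 20 0 0 1; 0 0 0 7 0 0 1; 0 0 0 2 0 0 1; 0 0 0 1 0 0 1; 0 0 0 1 0 0 1; 0 0 0 0 0 0 1")

```text
time: 35.22
position: [0.5628, -0.4295, -0.0237]
tool_rot: [0.501, -0.5, -0.5, -0.5]
ft_force: [0.7, -0.1, -2.0]
grip_width: 0.0299
```

play_rows(rows="0 0 0 0 0 0 0.55; 0 0 0 0 0 0 0.55; 0 0 0 0 0 0 0.55; 0 0 0 0 0 0 0.55; 0 0 0 -10 0 0 0.55; 0 0 0 -40 0 0 0.55; 0 0 0 -40 0 0 0.55; 0 0 0 -30 0 0 0.55")

```text
time: 35.88
position: [0.5629, -0.4307, 0.0989]
tool_rot: [0.501, -0.5, -0.499, -0.5]
ft_force: [0.8, -0.3, 1.0]
grip_width: 0.0389
```

```bash
python3 - <<'E'
from h import *
p,R,o=cur();print(p,o["time"],o["grip_width"])
for n in("top0","top8"):
    im=cv2.imread(f"pics/{n}.png")
    m=((im.max(2)<45)*255).astype(np.uint8);k=np.zeros_like(m);cv2.fillPoly(k,[np.int32([(229,160),(278,152),(280,166),(230,176)])],255)
    cs,_=cv2.findContours(m&k,cv2.RETR_EXTERNAL,cv2.CHAIN_APPROX_NONE)
    c=max(cs,key=cv2.contourArea);print(n,cv2.minAreaRect(c))
    b=cv2.boxPoints(cv2.minAreaRect(c))
    for q in b:print(q.round(1),(ray("top",q,.06)*1000).round(1))
im=imaging.camera("top");cv2.imwrite("pics/top9.png",im)
E
```

```text
[ 562.87573174 -430.66511004   98.90922612] 35.8833 0.03891501598744106
top0 ((253.57923889160156, 163.92263793945312), (6.572957992553711, 34.093379974365234), 79.3803482055664)
[236.2 163.8] [620.8  39.1  60. ]
[269.7 157.6] [639.5 -68.2  60. ]
[270.9 164. ] [618.5 -71.6  60. ]
[237.4 170.3] [599.8  35.4  60. ]
top8 ((253.6920166015625, 163.5559844970703), (5.634891986846924, 33.00436782836914), 79.69515228271484)
[237.  163.7] [621.1  36.7  60. ]
[269.4 157.8] [638.6 -67.2  60. ]
[270.4 163.4] [620.6 -70.   60. ]
[238.  169.3] [603.1  33.7  60. ]
```

play_rows(rows="0 0 0 0 -5 35 0.5; 0 0 0 0 -5 35 0.5; 0 0 0 0 -5 35 0.5; 0 0 0 0 -5 35 0.5; 0 0 0 0 -5 35 0.5; 0 0 0 0 -5 35 0.5; 0 0 0 0 -5 35 0.5; 0 0 0 0 -5 35 0.5")

```text
time: 36.6
position: [0.6023, -0.1482, 0.0961]
tool_rot: [0.5, -0.5, -0.5, -0.5]
ft_force: [0.1, -0.3, 0.2]
grip_width: 0.0437
```

play_rows(rows="0 0 0 0 -5 35 0.5; 0 0 0 0 -5 35 0.5; 0 0 0 0 -5 35 0.5; 0 0 0 0 -6 30 0.5; 0.117 0 0 0 0 0 0.5; 0.117 0 0 0 0 0 0.5; 0.117 0 0 0 0 0 0.5; 0.117 0 0 0 0 0 0.5")

```text
time: 37.27
position: [0.6232, -0.0142, 0.096]
tool_rot: [-0.369, 0.603, 0.369, 0.603]
ft_force: [-0.1, -0.7, -0.8]
grip_width: 0.0432
```

play_rows(rows="0.117 0 0 0 0 0 0.5; 0.117 0 0 0 0 0 0.5; 0.117 0 0 0 0 0 0.5; 0.117 0 0 0 0 0 0.5; 0.117 0 0 0 0 0 0.5; 0.117 0 0 0 0 0 0.5; 0.117 0 0 0 0 0 0.5; 0.111 0 0 0 0 0 0.5")

```text
time: 37.93
position: [0.6232, -0.0148, 0.096]
tool_rot: [-0.059, 0.704, 0.059, 0.705]
ft_force: [0.7, 0.3, -0.3]
grip_width: 0.0438
```

```bash
python3 - <<'E'
from h import *
im=imaging.camera("side");cv2.imwrite("pics/s10.png",im)
delta([624,-15.5,-6],9.9)
print(cur()[2]["q"])
k=cv2.convertScaleAbs(cv2.resize(im[120:250,190:340],None,fx=4,fy=4,interpolation=cv2.INTER_CUBIC),alpha=1.8)
cv2.imwrite("pics/s10c.png",k)
E
```

```text
p [623.3 -14.8  96. ] z-axis yaw 9.4 turn [-0.009  0.001  0.   ] now-frame shift [102.   -0.8   0.5] after-turn shift [102.   -0.8   0.6]
[-2.02790815e-01  6.31221120e-01  1.51623893e+00  1.19201965e-04
  9.93171786e-01 -3.66618759e-01]
```

View pics/s10c.png

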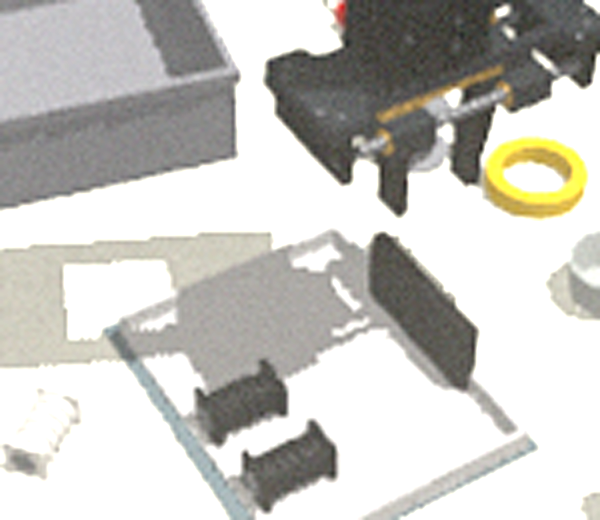

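Only the two light housings remain in the tray, and the fingers at (400,200) and (465,175) straddle the line of the grip plate. Descending onto it.

play_rows(rows="0 0 0 30 0 0 0.5; 0 0 0 20 0 0 0.5; 0 0 0 10 0 0 0.5; 0 0 0 10 0 0 0.5; 0 0 0 10 0 0 0.5; 0 0 0 0 0 0 0.5; 0 0 0 0 0 0 0.5")

```text
time: 38.57
position: [0.6231, -0.0147, 0.0153]
tool_rot: [-0.061, 0.705, 0.061, 0.704]
ft_force: [1.4, -0.0, 0.6]
grip_width: 0.0436
```

play_rows(rows="-0.009 0 0 10 0 0 0.5; 0 0 0 7 0 0 0.5; 0 0 0 5 0 0 0.5; 0 0 0 0 0 0 0.5; 0 0 0 0 0 0 0.9; 0 0 0 0 0 0 1; 0 0 0 0 0 0 1; 0 0 0 0 0 0 1", squeeze=15)

```text
time: 39.23
position: [0.6233, -0.0148, -0.0063]
tool_rot: [-0.064, 0.704, 0.064, 0.704]
ft_force: [-0.5, -0.0, 0.8]
grip_width: 0.0249
```

play_rows(rows="0 0 0 0 0 0 1; 0 0 0 0 0 0 1; 0 0 0 0 0 0 1; 0 0 0 0 0 0 1; 0 0 0 0 0 0 1; 0 0 0 0 0 0 1", squeeze=58)

```text
time: 39.73
position: [0.6233, -0.0147, -0.0064]
tool_rot: [-0.064, 0.704, 0.064, 0.704]
ft_force: [1.0, 1.7, 1.7]
grip_width: 0.0113
```

```bash
python3 - <<'E'
from h import *
im=imaging.camera("top");cv2.imwrite("pics/top11.png",im)
k=cv2.convertScaleAbs(cv2.resize(im[160:260,85:205],None,fx=6,fy=6,interpolation=cv2.INTER_CUBIC),alpha=2)
# predicted rim for centre (488,332) yaw 0
for yaw,col in((0,(0,0,255)),):
  q=[proj("top",np.array([488+sx*95,332+sy*125,85])/1000) for sx,sy in((1,1),(1,-1),(-1,-1),(-1,1))]
  cv2.polylines(k,[np.int32([(v-[85,160])*6 for v in q])],True,col,1)
cv2.imwrite("pics/s11.png",k)
E
```

```text
(no output)
```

View pics/s11.png

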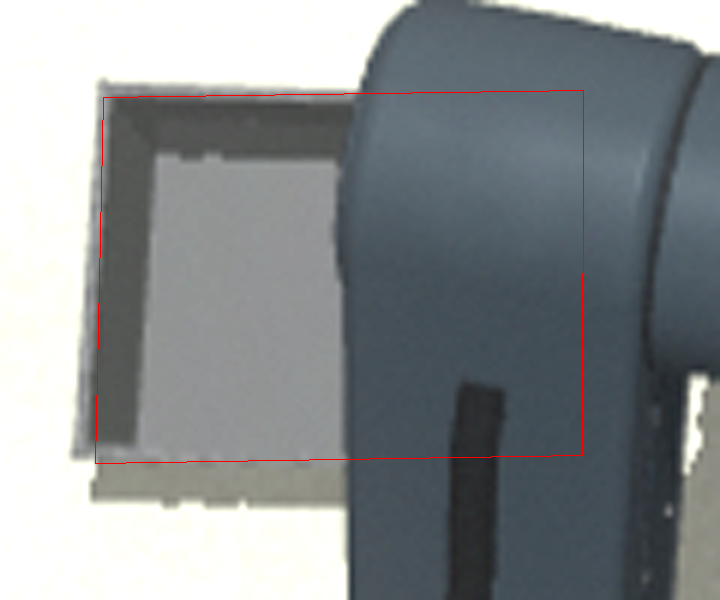

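```bash
python3 - <<'E'
from h import *
r=lambda u:ray("top",np.array(u)/6+[85,160],.085)[:2]*1000
A,B,C=r((102,85)),r((75,457)),r((350,95))
print(A,B,C); ex=(A-B)/np.linalg.norm(A-B);ey=np.array([-ex[1],ex[0]]);print(np.linalg.norm(A-B),np.degrees(np.arctan2(ex[1],ex[0])),np.degrees(np.arctan2(*(A-C)[::-1]))-90,(A+B)/2-ey*125)
p,R,o=cur();print(p,o["q"],o["ft_force"])
E
```

```text
[589.68167108 458.15475099] [396.46384351 467.46181701] [582.37373809 328.83779076]
193.44185267854303 -2.757735957216977 -3.234446869349128 [487.05863348 337.95304656]
[623.29067435 -14.70542373  -6.41614793] [-2.02674522e-01  7.78848461e-01  1.56621361e+00  2.34733752e-04
  7.95994534e-01 -3.84543792e-01] [-0.08828045 -0.28087467  2.32706883]
```

The bin is centred at about (487,338) with a yaw of −3°. Now lifting the tray slowly.

play_rows(rows="0 0 0 -4 0 0 1; 0 0 0 -8 0 0 1; 0 0 0 -12 0 0 1; 0 0 0 -12 0 0 1; 0 0 0 -6 0 0 1; 0 0 0 0 0 0 1; 0 0 0 0 0 0 1")

```text
time: 40.37
position: [0.6236, -0.0148, 0.0363]
tool_rot: [-0.064, 0.704, 0.064, 0.705]
ft_force: [-0.7, -0.3, -4.8]
grip_width: 0.0115
```

```bash
python3 - <<'E'
from h import *
im=heft(4,"side");o=readout.get_obs();print(o["moment"])
cv2.imwrite("pics/s12.png",cv2.convertScaleAbs(cv2.resize(im[120:270,190:340],None,fx=3.6,fy=3.6,interpolation=cv2.INTER_CUBIC),alpha=1.6))
E
```

```text
t 40.57 p [622.4 -14.6  34.8] w 11.4 F [ 0.23  0.07 -5.41] sd [0.29 0.39 0.31] T23 [-50.028 -13.581] [0.12  0.111]
[ 0.04412194 -0.33646189  0.00407229]
```

View pics/s12.png

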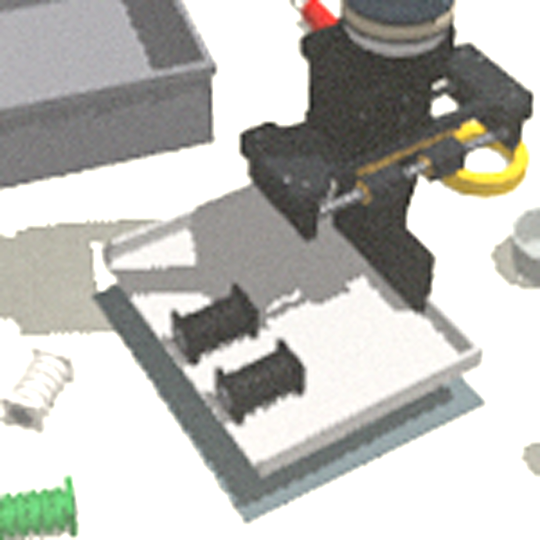

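The tray is held level above the mat with both housings on it. Continuing up and across to the bin.

play_rows(rows="0 0 0 -8 0 0 1; 0 0 0 -16 0 0 1; 0 0 0 -24 0 0 1; 0 0 0 -28 0 0 1; 0 0 0 -28 0 0 1; 0 0 0 -28 0 0 1; 0 0 0 -24 0 0 1; 0 0 0 -16 0 0 1")

```text
time: 41.23
position: [0.6238, -0.0148, 0.2106]
tool_rot: [-0.065, 0.703, 0.064, 0.705]
ft_force: [-0.3, -0.7, -4.9]
grip_width: 0.0115
```

play_rows(rows="0 0 0 -10 0 0 1; 0 0 0 -3 0 0 1; 0 0 0 0 0 0 1; 0 0 0 0 0 0 1")

```text
time: 41.57
position: [0.622, -0.0145, 0.219]
tool_rot: [-0.064, 0.705, 0.065, 0.703]
ft_force: [0.7, -0.0, -4.1]
grip_width: 0.0115
```

```bash
python3 - <<'E'
from h import *
delta([615.4,391,220],9.9)
E
```

```text
p [622.  -14.5 219. ] z-axis yaw 10.4 turn [ 0.009 -0.003 -0.001] now-frame shift [ -0.7 400.   66.9] after-turn shift [ -1.  400.6  63.2]
```

play_rows(rows="0 0 0 0 8 1 1; 0 0 0 0 16 3 1; 0 0 0 0 24 4 1; 0 0 0 0 30 5 1; 0 0 0 0 30 5 1; 0 0 0 0 30 5 1; 0 0 0 0 30 5 1; 0 0 0 0 30 5 1")

```text
time: 42.23
position: [0.6184, 0.1879, 0.2186]
tool_rot: [-0.064, 0.705, 0.064, 0.703]
ft_force: [1.3, -1.1, -5.2]
grip_width: 0.0116
```

play_rows(rows="0 0 0 0 30 5 1; 0 0 0 0 30 5 1; 0 0 0 0 30 5 1; 0 0 0 0 30 5 1; 0 0 0 0 30 5 1; 0 0 0 0 26 4 1; 0 0 0 0 18 3 1; 0 0 0 0 8 1 1")

```text
time: 42.9
position: [0.6136, 0.3942, 0.2179]
tool_rot: [-0.065, 0.705, 0.066, 0.703]
ft_force: [1.2, -0.1, -4.9]
grip_width: 0.0115
```

play_rows(rows="0 0 0 0 0 1 1; 0 0 0 0 0 0 1; 0 0 0 0 0 0 1; 0 0 0 0 0 0 1")

```text
time: 43.23
position: [0.6168, 0.389, 0.2201]
tool_rot: [-0.064, 0.705, 0.063, 0.704]
ft_force: [0.5, 0.2, -5.0]
grip_width: 0.0115
```

```bash
python3 - <<'E'
from h import *
im=heft(2,"side");cv2.imwrite("pics/s13.png",im)
delta([615.4,391,220],9.9);print(cur()[2]["q"])
t=imaging.camera("top")
f=lambda i,a:cv2.convertScaleAbs(cv2.resize(i,None,fx=2.6,fy=2.6,interpolation=cv2.INTER_CUBIC),alpha=a)
cv2.imwrite("pics/s13c.png",np.hstack([f(im[60:210,110:260],1.6),f(t[130:280,70:220],1.8)]))
E
```

```text
t 43.33 p [617.  389.3 220.5] w 11.6 F [ 0.49 -0.25 -4.58] sd [0.48 0.68 0.65] T23 [-54.855 -21.731] [0.022 0.004]
p [617.  389.3 220.5] z-axis yaw 10.3 turn [ 0.007 -0.     0.   ] now-frame shift [ 0.5  1.9 -1.2] after-turn shift [ 0.5  1.9 -1.2]
[ 4.10343417e-01  6.47259900e-01  1.09459694e+00 -3.01328626e-04
  1.39995253e+00  2.30209642e-01]
```

View pics/s13c.png

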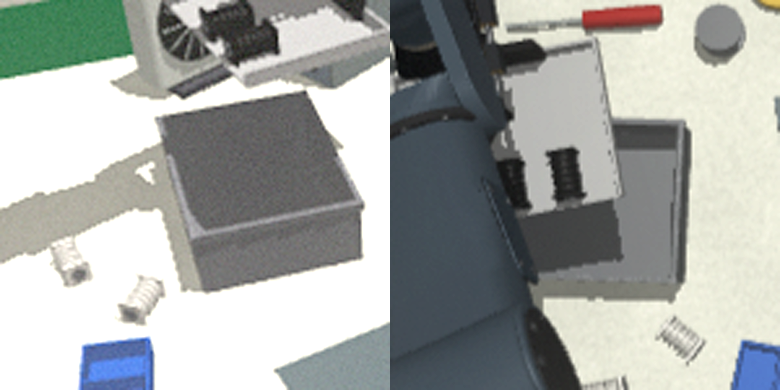

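The tray is level with both housings on it. The top panel shows the housings over the bin, whose right edge is at (685,200). I'll move slightly outward, then tip.

play_rows(rows="0 0 0 0 2 7 1; 0 0 0 0 0 7 1; 0 0 0 0 0 0 1; 0 -0.05 0 0 0 0 1; 0 -0.1 0 0 0 0 1; 0 -0.12 0 0 0 0 1; 0 -0.12 0 0 0 0 1; 0 -0.12 0 0 0 0 1")

```text
time: 44.05
position: [0.6298, 0.3952, 0.2216]
tool_rot: [-0.045, 0.503, 0.079, 0.86]
ft_force: [1.0, -1.7, -4.6]
grip_width: 0.0117
```

play_rows(rows="0 -0.12 0 0 0 0 1; 0 -0.12 0 0 0 0 1; 0 -0.12 0 0 0 0 1; 0 -0.03 0 0 0 0 1; 0 0 0 0 0 0 1; 0 0 0 0 0 0 1; 0 0 0 0 0 0 1; 0 0 0 0 0 0 1")

```text
time: 44.72
position: [0.637, 0.3856, 0.2224]
tool_rot: [-0.04, 0.39, 0.067, 0.917]
ft_force: [-0.1, 1.1, -2.7]
grip_width: 0.0116
```

play_rows(rows="0 0 0 0 0 0 1; 0 0 0 0 0 0 1; 0 0 0 0 0 0 1; 0 0 0 0 0 0 1; 0 0 0 0 0 0 1; 0 0 0 0 0 0 1; 0 0 0 0 0 0 1; 0 0 0 0 0 0 1")

```text
time: 45.38
position: [0.6359, 0.3854, 0.2213]
tool_rot: [-0.04, 0.391, 0.068, 0.917]
ft_force: [-0.6, 0.4, -3.6]
grip_width: 0.0119
```

```bash
python3 - <<'E'
from h import *
im=heft(4,"side");cv2.imwrite("pics/s14.png",im)
p,R,o=cur();print(np.degrees(np.arccos(-R.as_matrix()[2,0])),o["q"])
t=imaging.camera("top")
f=lambda i,a:cv2.convertScaleAbs(cv2.resize(i,None,fx=2.6,fy=2.6,interpolation=cv2.INTER_CUBIC),alpha=a)
cv2.imwrite("pics/s14c.png",np.hstack([f(im[60:210,110:260],2),f(t[130:280,70:220],1.8)]))
E
```

```text
t 45.58 p [635.9 385.4 221.3] w 11.7 F [-0.35 -0.3  -4.01] sd [0.59 0.27 0.34] T23 [-42.961 -17.554] [0.001 0.   ]
43.7354240127796 [ 0.51414097  0.48671856  1.71940163 -0.90708629  0.33162351  1.13030472]
```

View pics/s14c.png

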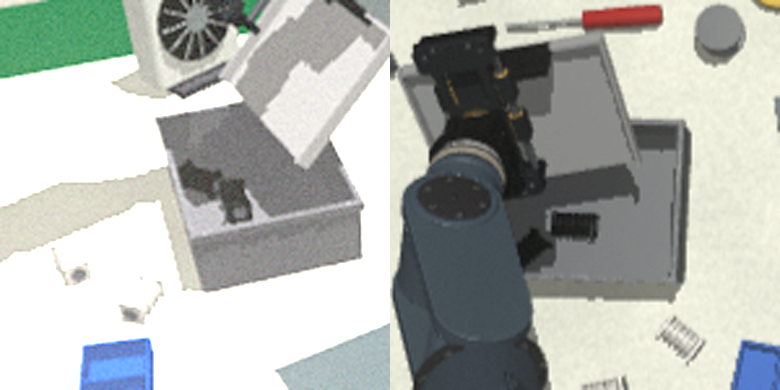

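Both housings are in the bin, at about (195,180) and (235,195) in the left panel, and the force dropped to the bare tray's weight. Levelling again.

play_rows(rows="0 0.06 0 0 0 0 1; 0 0.1 0 0 0 0 1; 0 0.11 0 0 0 0 1; 0 0.11 0 0 0 0 1; 0 0.11 0 0 0 0 1; 0 0.11 0 0 0 0 1; 0 0.11 0 0 0 0 1; 0 0.05 0 0 0 0 1")

```text
time: 46.3
position: [0.6425, 0.381, 0.2231]
tool_rot: [-0.059, 0.678, 0.042, 0.732]
ft_force: [2.0, 0.2, -2.7]
grip_width: 0.0116
```

play_rows(rows="0 0 0 0 0 0 1; 0 0 0 0 0 0 1; 0 0 0 0 0 0 1")

```text
time: 46.55
position: [0.6375, 0.3806, 0.2207]
tool_rot: [-0.061, 0.679, 0.042, 0.731]
ft_force: [0.0, -0.0, -4.0]
grip_width: 0.0116
```

```bash
python3 - <<'E'
from h import *
delta([623,-14.5,220],10.2);p,R,o=cur();print(np.degrees(np.arccos(-R.as_matrix()[2,0])),o["q"],o["grip_width"])
E
```

```text
p [637.5 380.6 220.7] z-axis yaw 8.4 turn [-0.033  0.071  0.033] now-frame shift [   7.8 -388.7  -71.9] after-turn shift [   0.7 -386.3  -84.3]
4.476637880193103 [ 0.41112813  0.63949317  1.11224737 -0.05065204  1.32941559  0.2763127 ] 0.011568802515866013
```

play_rows(rows="-0.033 0.071 0.033 0 0 0 1; 0 0 0 0 -15 -3 1; 0 0 0 0 -28 -6 1; 0 0 0 0 -30 -7 1; 0 0 0 0 -30 -7 1; 0 0 0 0 -30 -7 1; 0 0 0 0 -30 -7 1; 0 0 0 0 -30 -7 1")

```text
time: 47.22
position: [0.6278, 0.1823, 0.2216]
tool_rot: [-0.063, 0.704, 0.064, 0.705]
ft_force: [0.9, 0.0, -3.8]
grip_width: 0.0114
```

play_rows(rows="0 0 0 0 -30 -7 1; 0 0 0 0 -30 -7 1; 0 0 0 0 -30 -7 1; 0 0 0 0 -30 -7 1; 0 0 0 0 -30 -6 1; 0 0 0 0 -28 -4 1; 0 0 0 0 -15 -2 1; 0 0 0 0 0 0 1")

```text
time: 47.88
position: [0.624, -0.0169, 0.2215]
tool_rot: [-0.062, 0.704, 0.061, 0.705]
ft_force: [0.7, 0.1, -3.1]
grip_width: 0.0114
```

play_rows(rows="0 0 0 0 0 0 1; 0 0 0 0 0 0 1; 0 0 0 0 0 0 1")

```text
time: 48.13
position: [0.624, -0.0122, 0.2211]
tool_rot: [-0.063, 0.704, 0.064, 0.705]
ft_force: [-0.4, 0.1, -3.4]
grip_width: 0.0114
```

```bash
python3 - <<'E'
from h import *
delta([623,-14.5,-6],10.2)
E
```

```text
p [624.  -12.2 221.1] z-axis yaw 10.3 turn [ 0.002  0.001 -0.002] now-frame shift [227.1  -2.5  -1.6] after-turn shift [227.1  -2.1  -1.4]
```

play_rows(rows="0 0 0 15 -2 -1 1; 0 0 0 30 0 0 1; 0 0 0 35 0 0 1; 0 0 0 35 0 0 1; 0 0 0 35 0 0 1; 0 0 0 25 0 0 1; 0 0 0 15 0 0 1; 0 0 0 8 0 0 1")

```text
time: 48.8
position: [0.6221, -0.014, 0.0202]
tool_rot: [-0.063, 0.706, 0.064, 0.703]
ft_force: [-0.4, -0.1, -2.9]
grip_width: 0.0115
```

play_rows(rows="0 0 0 0 0 0 1; 0 0 0 0 0 0 1; 0 0 0 0 0 0 1; 0 0 0 0 0 0 1")

```text
time: 49.13
position: [0.6254, -0.0159, 0.0249]
tool_rot: [-0.063, 0.703, 0.063, 0.706]
ft_force: [0.5, -0.3, -3.0]
grip_width: 0.0116
```

```bash
python3 - <<'E'
from h import *
heft(3);delta([623.3,-14.7,-6.4],10.2)
E
```

```text
t 49.28 p [624.7 -16.   24.3] w 11.5 F [-0.17  0.16 -3.49] sd [0.54 0.27 0.2 ] T23 [-49.034 -12.841] [0.102 0.026]
p [624.7 -16.   24.3] z-axis yaw 10.2 turn [ 0.     0.003 -0.   ] now-frame shift [30.7  1.5 -1.2] after-turn shift [30.7  1.5 -1.1]
```

play_rows(rows="0 0.003 0 8 1.5 -1 1; 0 0 0 8 0 0 1; 0 0 0 6 0 0 1; 0 0 0 4 0 0 1; 0 0 0 2 0 0 1; 0 0 0 0 0 0 1; 0 0 0 0 0 0 1; 0 0 0 0 0 0 1")

```text
time: 49.95
position: [0.6229, -0.0146, -0.0048]
tool_rot: [-0.063, 0.705, 0.063, 0.704]
ft_force: [-0.3, 0.2, -3.3]
grip_width: 0.0119
```

play_rows(rows="0 0 0 1 0 0 1; 0 0 0 1 0 0 1; 0 0 0 0 0 0 1; 0 0 0 0 0 0 1")

```text
time: 50.28
position: [0.623, -0.0146, -0.0064]
tool_rot: [-0.063, 0.705, 0.063, 0.704]
ft_force: [-0.1, -0.5, 0.3]
grip_width: 0.0116
```

```bash
python3 - <<'E'
from h import *
heft(4);print(readout.get_obs()["moment"])
delta([623.3,-14.7,-6.4],10.2)
E
```

```text
t 50.48 p [623.  -14.6  -6.4] w 11.6 F [-0.23 -0.19  1.53] sd [0.5  0.3  0.31] T23 [-47.166 -11.04 ] [0.291 0.064]
[-0.07184442  0.0507797   0.03884861]
p [623.  -14.6  -6.4] z-axis yaw 10.2 turn [-0.    -0.001 -0.001] now-frame shift [-0.  -0.1  0.3] after-turn shift [-0.  -0.1  0.3]
```

play_rows(rows="0 0 0 0 0 0 0.5; 0 0 0 0 0 0 0.5; 0 0 0 0 0 0 0.5; 0 0 0 0 0 0 0.5; 0 0 0 0 0 0 0.5; 0 0 0 0 0 0 0.5; 0 0 0 -10 0 0 0.5; 0 0 0 -20 0 0 0.5")

```text
time: 51.15
position: [0.6204, -0.0142, 0.0215]
tool_rot: [-0.062, 0.707, 0.064, 0.702]
ft_force: [0.8, 0.2, -0.1]
grip_width: 0.0436
```

play_rows(rows="0 0 0 -30 0 0 0.5; 0 0 0 -40 0 0 0.5; 0 0 0 -40 0 0 0.5; 0 0 0 -40 0 0 0.5; 0 0 0 0 0 -40 0.5; 0 0 0 0 0 -40 0.5; 0 0 0 0 0 -40 0.5; 0 0 0 0 0 -40 0.5")

```text
time: 51.82
position: [0.4639, -0.043, 0.1744]
tool_rot: [-0.063, 0.705, 0.063, 0.704]
ft_force: [0.2, -0.5, 0.2]
grip_width: 0.0434
```

play_rows(rows="0 0 0 0 40 0 0.5; 0 0 0 0 40 0 0.5; 0 0 0 0 40 0 0.5; 0 0 0 0 40 0 0.5; 0 0 0 0 20 0 0.5; 0 0 0 0 0 0 0.5; 0 0 0 0 0 0 0.5; 0 0 0 0 0 0 0.5")

```text
time: 52.48
position: [0.4341, 0.1337, 0.174]
tool_rot: [-0.063, 0.705, 0.063, 0.704]
ft_force: [0.4, -0.0, 0.5]
grip_width: 0.0437
```

```bash
python3 - <<'E'
from h import *
s=imaging.camera("side");t=imaging.camera("top");cv2.imwrite("pics/fs.png",s);cv2.imwrite("pics/ft.png",t)
f=lambda i,a,h:cv2.convertScaleAbs(cv2.resize(i,None,fx=h/i.shape[0],fy=h/i.shape[0],interpolation=cv2.INTER_CUBIC),alpha=a)
A=f(s[100:384,120:400],1.7,400)
B=f(t[100:270,90:415],1.9,200)
W=max(A.shape[1],B.shape[1]);pad=lambda i:cv2.copyMakeBorder(i,0,0,0,W-i.shape[1],0)
cv2.imwrite("pics/fin.png",np.vstack([pad(A),pad(B)]))
print(W,readout.get_obs()["time"],readout.get_obs()["position"])
E
```

```text
394 52.5833 [0.43420224 0.13309321 0.1738116 ]
```

View pics/fin.png

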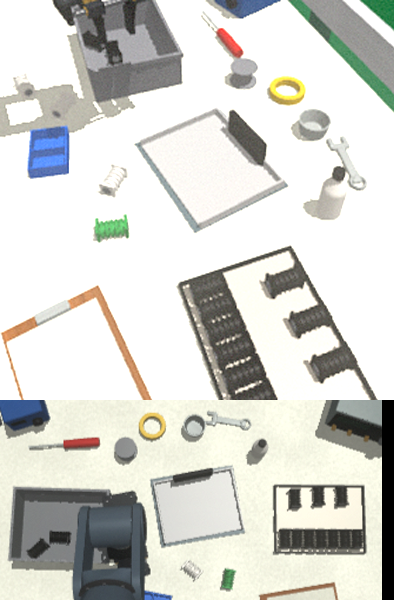

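The final view shows three housings flat in the carrier's free half (bottom panel, (294,497), (318,495) and (341,495)), two in the bin, and the empty tray on its mat. The bystanders look unmoved. One numeric check of the tray's pose, then I hand in.

```bash
python3 - <<'E'
from h import *
for n in("top0","ft"):
    im=cv2.imread(f"pics/{n}.png");m=((im.max(2)<45)*255).astype(np.uint8);k=np.zeros_like(m);cv2.fillPoly(k,[np.int32([(229,160),(278,152),(280,166),(230,176)])],255)
    c=max(cv2.findContours(m&k,0,1)[0],key=cv2.contourArea);print(n,np.round(cv2.minAreaRect(c)[0],1),cv2.minAreaRect(c)[2])
robot.hand_in()
E
```

```text
top0 [253.6 163.9] 79.3803482055664
ft [253.6 163.8] 79.2156982421875
the job is handed in; nothing more can be done
```

I sorted all five housings, emptied the light ones into the rework bin and handed the job in at about 53 s of the allowed 210 s.

- **Hefting:** Three housings were heavy, with downward forces of 1.96, 2.21 and 2.01 N. Two were light, at 0.53 and 0.78 N; the 0.53 N reading is just under the stated light range, but within the sensor noise.
- **Heavy ones:** They lie flat in the free half of the carrier, as the last picture shows.
- **Light ones:** I tipped the tray over the bin, and the pictures show both in it. The tilt stopped at about 44°, short of the planned 50°, but the tray emptied fully.
- **Tray:** It is empty and back on its mat. Its grip plate is within 0.1 px and 0.2° of where it started.
- **Other things:** The tools and the look-alikes appear unmoved in the final picture, which I checked by eye only.

**Fingertip height:** The real fingertips were about 30 mm higher than the reported tool position. My first grasp closed on air because of this; I corrected for it with force-checked descents. While the fingers closed on four of the housings, the wrist read 4 to 8 N upward, probably from tips touching the tray floor.

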